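Find the high spot of a cam with a dial indicator

TASK

Check the plate cam on the grey fixture: first slide the dial indicator fully home towards the cam, so that its sprung plunger presses on the cam's edge. Then, with the indicator left home, turn the cam by the bar handle on its top until the crest of the larger of its two lobes is squarely on the plunger tip, and let go.

Things in the scene. Friction and masses are not known exactly. Their poses are not given: they have to be found in the camera images.
- fixture: Grey base plate, 120 x 310 mm, 14 mm thick, fixed to the bench; origin under its centre. Its y axis runs along it from the cam (axis at y = -90 mm) to the indicator slide. The cam is 18 mm thick steel, its upper face 50 mm above the bench: base circle radius 38 mm, larger lobe crest 53 mm from the axis, smaller lobe crest 45 mm, set 109 deg clockwise (from above) of the larger.
- cam_handle (a point): Centre of the black bar handle on top of the cam, on its upright turning axis, 81 mm above the bench. The bar is 46 mm long, 12 mm wide, 28 mm tall (this point is 14 mm below its top); below it is a hub of 20 mm radius, 55 mm high over the bench. x axis: along the bar, towards the larger lobe's crest; z up. The cam turns stiffly (0.09 N m) and stays where left.
- cam (a joint): Turn of the cam in rad, growing anticlockwise from above, free from -3.1 to 3.1; 0 when the crest of the larger lobe points straight at the plunger. Starts between 0.55 and 1.4, with the plunger between the two lobes: turn it clockwise to 0.
- slide_grip (a point): Grip point in the black upright fin of the indicator slide, 12 mm below its top, 85 mm above the bench. The fin is 12 mm thick along the sliding direction, 36 mm wide across it, free for 50 mm below its top. Axes as the base plate's: the slide goes home along -y. The dial, a flat disc of 28 mm radius, its top 56 mm above the bench, has its centre 55 mm from here towards the cam.
- slide (a joint): Position of the indicator slide along the base plate in m: 0 fully back, 0.05 fully home at its stop by the cam. Starts between 0 and 0.012. Moves against 6 N of friction and stays where it is left.
- plunger (a joint): How far the sprung plunger (10 mm ball tip, 41 mm above the bench, pointing from slide to cam) is pushed in, in m: 0 free, 0.03 at most; spring 0.1 N per mm. With the slide home it reads 0.008 on the base circle, about 0.015 on the smaller lobe's crest, 0.023 on the larger's. The dial's needle turns with it.

How it is judged:
By the outcome, as a careful person would: the job done as asked, in the order asked, and still so for the second after the job is handed in, with the robot touching nothing.
It also fails if it takes over 45 s, if anything falls off the work surface, if the arm or the gripper's body presses on something with over 40 N, if the wrist force passes 120 N, or if a joint passes its speed limit or range.

ROBOT

A 7-joint arm with a two-finger parallel gripper is mounted at the origin on a cart in front of the work surface, level with it; the furniture and walls round the work are solid. World frame = base frame: x ahead of the robot, y to its left, z up, the work surface at z = 0. Lengths are in m, angles in rad, forces in N, time in s.
With the tool pointing down it reaches from about 0.425 to 0.925 m from the base axis. Payload 6.8 kg.
Tool frame: the origin (TCP) lies at the very end of the fingers, on their centre line; the grasp point (between the pads) lies 19 mm behind it; z points along the fingers, x is the direction in which the jaws open and shut, and the axes are right-handed (so a half turn about z gives the same grasp; the last joint's range is limited). The gripper opens to 85 mm and grips with 20 to 120 N. Pads are 22 mm wide; open, the fingers measure 114 mm over their backs; the gripper's body (76 mm by 85 mm) begins 54 mm behind the grasp point. The pads swing forward as they close: fully open they stand 13 mm farther back than shut.
Start: joints at [-0.108, 0.477, 0.022, 1.555, -0.011, 1.109, -0.083], TCP at [0.675, 0, 0.231] pointing down, gripper open.
Joint ranges: [-2.96, 2.96], [-0.34, 2.1], [-1.41, 1.46], [0.24, 2.44], [-1.37, 4.51], [0.17, 1.92], [-2.96, 2.96]. Speed limits (rad/s): [2.39, 2.39, 3.14, 3.14, 3.14, 3.14, 3.14].

INTERFACE

Orientations are given as a rotation vector (axis times angle).
In Python, from bench import r, grab_frame gives the robot as it stands. The module is installed in compiled form; this text tells all that it offers.
- The arm moves only by the tool send_rows, never from a script. Its argument "series" is a list of rows, each a list of 2 entries, a list of its own where there are three numbers: the shift along the tool's x, y, z in m, then the turn, a rotation vector about the tool's x, y, z in units of 5 degrees (1.0 is 5 degrees). A call has 1 to 20 rows; each row shifts and turns the commanded pose from where the row before left it, along the tool's axes as they then stand; what a row does not reach is not made up. A row lasts 1/8 s, in which the tool goes at most 62.5 mm and 10.7 degrees, less where a joint would pass 70% of its speed; a pose out of reach is approached as far as the arm can. A call is refused whole if a number of a shift passes 0.0625 or a number of a turn 1, either way. A call with a gripper value outside its range is refused whole. "fingers" is the closure in counts, from 0 (fully open) to 255 (shut), set as the call begins (left out, the last holds). The fingers move at their own pace and stop on an object; "grip_force" is the grip in N (left out, the last holds). Time passes only in rows, so rows that do not move let the fingers close. It gives the time, the measured TCP pose, the force and the opening at its end, in the units of the state.
- r.get_obs(): the state, without advancing time (a new reading comes with each control period).
- grab_frame(name): name is "scene" or "side" or "wrist"; returns a dict with "frame" (384x512x3 uint8, red, green, blue), "fx", "fy", "cx", "cy" (pixels), "dist_coeffs" ([k1, k2, p1, p2, k3] as OpenCV has them; the pictures are not rectified), "origin" and "rotation" of the camera in the world; the wrist camera has in their place "T_tool_cam" (4x4, takes a point from camera to tool coordinates, whose origin is the TCP and whose axes are the tool frame's). Camera axes: x right, y down, z forward; pixel columns grow to the right and rows downward; lengths in m; the calibration is good to about 2 mm. A picture is of the moment at which its call begins: read the wrist's pose just before it. There is no depth.
- r.hand_in(): hands the job in, once; it reports no verdict.
The state is a dict: "clock": time; "joints": joint angles; "qvel": joint speeds; "tau": joint torques, N m; "tcp_pos": TCP position; "orientation": TCP orientation; "contact_force": force on the tool from outside, world axes, zero at the start; "moment": the same for the moment, N m; "grip_width": finger opening in m.
Only numpy, scipy, OpenCV 4.12 (cv2) and the standard library are available. Lean on these libraries where they do the work, as an engineer would, in place of code of your own. Each camera call takes 0.05 s, during which the arm holds its last target.

## Working session

There is one attempt and no reset: what is moved stays moved. The work goes in short steps, Python scripts to look and compute and a tool call to move; the robot and the scene stay as the last step left them, time stands still between calls to the robot, and variables do not carry over. Pictures are saved under pics/ and viewed, and the job is handed in when it is done.

Besides the shell and the picture viewer there is one more tool, called after "Emit:" by a JSON object that holds its "fn" and its "kwargs", one argument or row to a line. send_rows: Moves the arm, as the interface text tells. Its arguments: {"type":"object","properties":{"series":{"type":"array"},"fingers":{"type":"number"},"grip_force":{"type":"number"}},"required":["series"]}

```bash
mkdir -p pics; cat > h.py <<'E'
import numpy as np, cv2
from bench import r, grab_frame
from scipy.spatial.transform import Rotation as R
def T():
    o=r.get_obs(); M=np.eye(4); M[:3,:3]=R.from_rotvec(o['orientation']).as_matrix(); M[:3,3]=o['tcp_pos']; return M
def grab(name,fn):
    M=T(); f=grab_frame(name)
    if name=='wrist':
        C=M@np.array(f['T_tool_cam']); f['origin']=C[:3,3]; f['rotation']=C[:3,:3]
    cv2.imwrite('pics/'+fn,f['frame'][:,:,::-1])
    f['K']=np.array([[f['fx'],0,f['cx']],[0,f['fy'],f['cy']],[0,0,1.]]); np.save('pics/'+fn+'.npy',f,allow_pickle=True); return f
def load(fn): return np.load('pics/'+fn+'.npy',allow_pickle=True).item()
def ray(f,px):
    p=cv2.undistortPoints(np.array(px,float).reshape(-1,1,2),f['K'],np.array(f['dist_coeffs'],float)).reshape(-1,2)
    d=np.c_[p,np.ones(len(p))]@np.array(f['rotation']).T
    return np.array(f['origin']),d
def plane(f,px,z):
    o,d=ray(f,px); return o+d*((z-o[2])/d[:,2])[:,None]
def proj(f,P):
    Rm=np.array(f['rotation']); o=np.array(f['origin'])
    q=(np.atleast_2d(P)-o)@Rm
    return cv2.projectPoints(q,np.zeros(3),np.zeros(3),f['K'],np.array(f['dist_coeffs'],float))[0].reshape(-1,2)
E
python3 - <<'E'
from h import *
for n in('scene','side','wrist'):
    f=grab(n,n+'0.png'); print(n,f['origin'],np.array(f['rotation']).round(3).tolist(),f['fx'])
o=r.get_obs();print(o)
E
```

```text
scene [0.15594771 0.55921192 0.68270047] [-1.004, 2.468, -0.98] 438.33995892706434
side [0.17292477 0.67154127 0.65146097] [-0.787, 2.516, -1.136] 492.5647896467037
wrist [0.67355632 0.07628022 0.37278492] [[1.0, -0.0, -0.002], [-0.001, -0.954, -0.3], [-0.002, 0.3, -0.954]] 282.52610513068765
{'clock': 0.15, 'joints': array([-0.1080927 ,  0.47762247,  0.02236921,  1.55621353, -0.0114934 ,
        1.10931437, -0.0831324 ]), 'qvel': array([-4.50093982e-05, -2.84289188e-03,  1.25086643e-03, -3.19653068e-03,
       -4.34832334e-04,  1.24680203e-03,  2.35408920e-04]), 'tau': array([ 1.55385478e-03, -5.96924365e+01,  1.60940632e+00, -2.81490952e+01,
        1.26662746e-02,  6.56643446e-03,  5.58682734e-05]), 'tcp_pos': array([ 6.74540853e-01, -2.71901968e-05,  2.30545862e-01]), 'orientation': array([ 3.14147519e+00, -6.10790267e-05, -2.23740264e-03]), 'contact_force': array([ 0.67097038, -0.45707067, -0.28618015]), 'moment': array([ 0.03252975,  0.06087598, -0.05738863]), 'grip_width': 0.08557890239093925}
```

```bash
sed -i "s/^    f\['K'\]=/    f['K']=/; s/    cv2.imwrite('pics/    f['rotation']=np.array(f['rotation']); f['rotation']=R.from_rotvec(f['rotation']).as_matrix() if f['rotation'].size==3 else f['rotation']\n    cv2.imwrite('pics/" h.py
python3 - <<'E'
from h import *
for n in('scene','side','wrist'):
    f=load(n+'0.png')
    if np.size(f['rotation'])==3:
        f['rotation']=R.from_rotvec(f['rotation']).as_matrix(); np.save('pics/'+n+'0.png.npy',f,allow_pickle=True)
    print(f['rotation'].round(2))
E
```

```text
[[-0.71 -0.5   0.5 ]
 [-0.7   0.52 -0.48]
 [-0.02 -0.69 -0.72]]
[[-0.82 -0.37  0.45]
 [-0.58  0.54 -0.61]
 [-0.02 -0.75 -0.66]]
[[ 1.   -0.   -0.  ]
 [-0.   -0.95 -0.3 ]
 [-0.    0.3  -0.95]]
```

View pics/scene0.png

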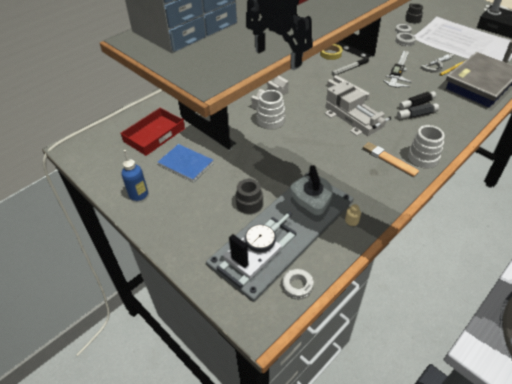

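View pics/side0.png

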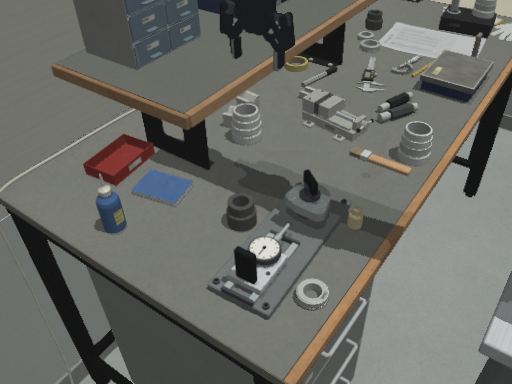

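View pics/wrist0.png

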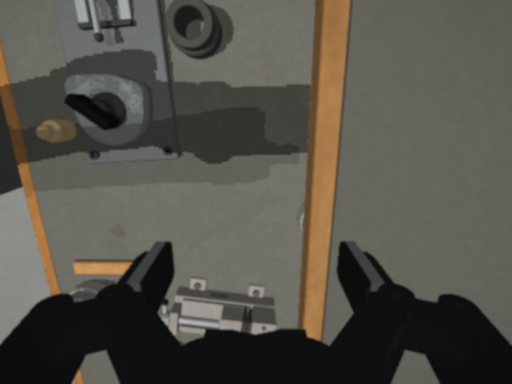

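```bash
python3 - <<'E'
import cv2
a=cv2.imread('pics/scene0.png')[155:305,195:395]; b=cv2.imread('pics/side0.png')[160:320,200:380]; c=cv2.imread('pics/wrist0.png')[0:180,20:220]
for n,i in zip('abc',(a,b,c)): cv2.imwrite(f'pics/crop_{n}.png',cv2.resize(i,None,fx=4 if n!='b' else 3.7,fy=4 if n!='b' else 3.7,interpolation=cv2.INTER_CUBIC)[:600])
E
```

```text
(no output)
```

View pics/crop_a.png

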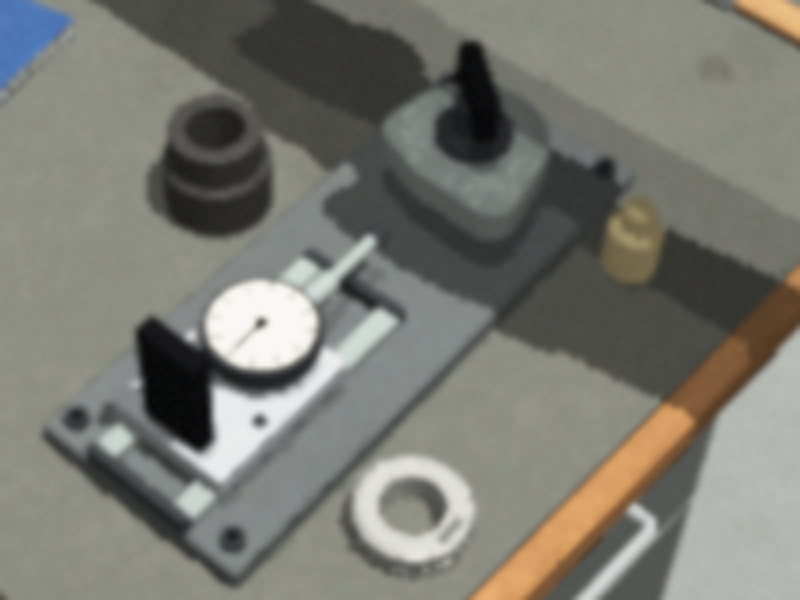

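View pics/crop_b.png

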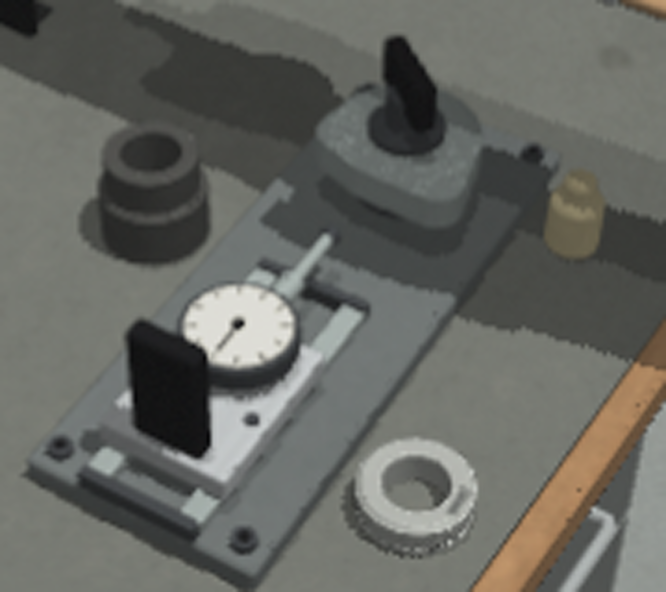

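View pics/crop_c.png

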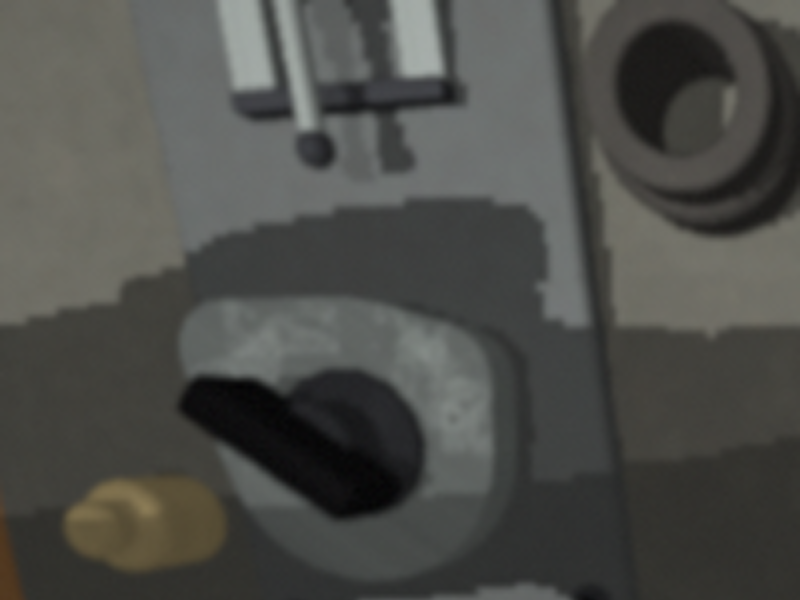

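```bash
python3 - <<'E'
from h import *
s=load('scene0.png');d=load('side0.png');w=load('wrist0.png')
A=lambda p:[(195+x/4,155+y/4) for x,y in p]
B=lambda p:[(200+x/3.7,160+y/3.7) for x,y in p]
C=lambda p:[(20+x/4,0+y/4) for x,y in p]
print('plate far corners z14', plane(s,A([(45,430),(235,578)]),.014).round(4).tolist(), plane(d,B([(28,465),(248,578)]),.014).round(4).tolist())
print('plate corner right',plane(s,A([(632,180)]),.014).round(4))
print('plate edges wrist', plane(w,C([(140,60),(187,250),(555,60),(630,520)]),.014).round(4).tolist())
print('fin top', plane(s,A([(150,322),(212,376)]),.097).round(4).tolist(), plane(d,B([(135,325),(208,357)]),.097).round(4).tolist())
print('dial', plane(s,A([(262,322)]),.056).round(4), plane(d,B([(238,323)]),.056).round(4))
print('bar top',plane(s,A([(470,45),(492,88)]),.095).round(4).tolist(),plane(d,B([(397,42),(425,85)]),.095).round(4).tolist(),)
print('bar top wrist',plane(w,C([(205,385),(350,505)]),.095).round(4).tolist())
print('ball',plane(w,C([(315,148)]),.041).round(4))
print('hub',plane(w,C([(352,440)]),.055).round(4))
print('shelf edge wrist at z .3/.2', plane(w,[(320,100)],.3), plane(w,[(320,100)],.2))
def tri(p,q):
    o1,d1=ray(s,[p]);o2,d2=ray(d,[q]);d1=d1[0];d2=d2[0]
    t=np.linalg.lstsq(np.c_[d1,-d2],o2-o1,rcond=None)[0]
    return (o1+t[0]*d1).round(3),(o2+t[1]*d2).round(3)
print('shelf corner',tri((207,104),(161,98)), tri((103,43),(60,66)))
E
cat > /dev/null; python3 - <<'E'
import cv2
for n,c in(('scene',(30,120,90,320)),('side',(40,130,30,230))):
    i=cv2.imread(f'pics/{n}0.png')[c[0]:c[1],c[2]:c[3]]; cv2.imwrite(f'pics/shelf_{n}.png',cv2.resize(i,None,fx=3.4,fy=3.4))
E
```

```text
plate far corners z14 [[0.5518, 0.3163, 0.014], [0.4361, 0.309, 0.014]] [[0.5507, 0.3151, 0.014], [0.4364, 0.3089, 0.014]]
plate corner right [[0.4508 0.0079 0.014 ]]
plate edges wrist [[0.4463, 0.1717, 0.014], [0.4505, 0.1217, 0.014], [0.5646, 0.1701, 0.014], [0.5757, 0.0426, 0.014]]
fin top [[0.5121, 0.2804, 0.097], [0.4735, 0.2816, 0.097]] [[0.512, 0.2801, 0.097], [0.4767, 0.2774, 0.097]]
dial [[0.5008 0.226  0.056 ]] [[0.4999 0.2244 0.056 ]]
bar top [[0.5245, 0.0573, 0.095], [0.498, 0.0728, 0.095]] [[0.5216, 0.0564, 0.095], [0.4932, 0.0773, 0.095]]
bar top wrist [[0.4996, 0.082, 0.095], [0.53, 0.0541, 0.095]]
ball [[0.5066 0.143  0.041 ]]
hub [[0.5125 0.0682 0.055 ]]
shelf edge wrist at z .3/.2 [[0.68937289 0.07667909 0.3       ]] [[0.71110344 0.07722711 0.2       ]]
shelf corner (array([0.666, 0.185, 0.239]), array([0.705, 0.21 , 0.263])) (array([1.011, 0.188, 0.235]), array([1.008, 0.187, 0.229]))
```

View pics/shelf_scene.png

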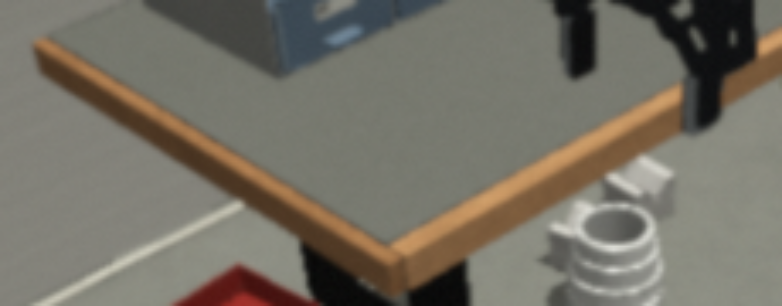

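View pics/shelf_side.png

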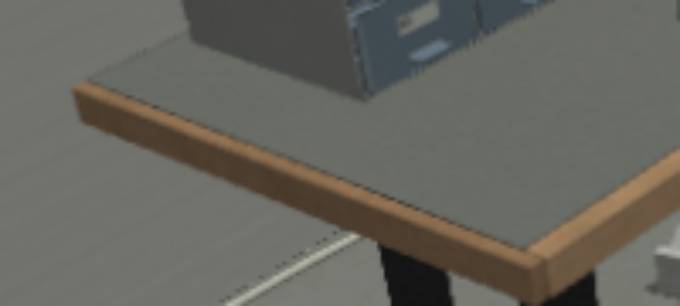

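Emit:
{"fn": "send_rows", "kwargs": {
  "series": [
    [[-0.03,0,0],[0,0,0]],
    [[-0.03,-0.02,0],[0,0,0]],
    [[-0.03,-0.03,0],[0,0,0]],
    [[-0.03,-0.03,0],[0,0,0]],
    [[-0.03,-0.03,0],[0,0,0]],
    [[-0.03,-0.03,0],[0,0,0]],
    [[0,-0.03,0],[0,0,0]],
    [[0,-0.03,0],[0,0,0]],
    [[0,-0.03,0],[0,0,0]],
    [[0,-0.03,0],[0,0,0]],
    [[0,-0.02,0],[0,0,0]],
    [[0,0,0],[0,0,-1]],
    [[0,0,0],[0,0,-1]],
    [[0,0,0],[0,0,-1]],
    [[0,0,0],[0,0,-1]],
    [[0,0,0],[0,0,-1]],
    [[0,0,0],[0,0,-1]],
    [[0,0,0],[0,0,-1]],
    [[0,0,0],[0,0,-1]],
    [[0,0,0],[0,0,-1]]
  ],
  "fingers": 0,
  "grip_force": 40
}}

```text
clock: 2.65
tcp_pos: [0.4951, 0.2795, 0.2311]
orientation: [2.901, 1.205, -0.001]
contact_force: [0.2, 0.5, 0.3]
grip_width: 0.0854
```

Emit:
{"fn": "send_rows", "kwargs": {
  "series": [
    [[0,0,0],[0,0,-1]],
    [[0,0,0],[0,0,-1]],
    [[0,0,0],[0,0,-1]],
    [[0,0,0],[0,0,-1]],
    [[0,0,0],[0,0,-1]],
    [[0,0,0],[0,0,-1]],
    [[0,0,0],[0,0,-1]],
    [[0,0,0],[0,0,-1]],
    [[0,0,0],[0,0,-1]],
    [[0,0,0],[0,0,-0.85]],
    [[0,0,0],[0,0,0]]
  ]
}}

```text
clock: 4.03
tcp_pos: [0.4951, 0.2795, 0.2311]
orientation: [2.139, 2.301, -0.001]
contact_force: [0.3, -0.8, -0.3]
grip_width: 0.0856
```

```bash
python3 - <<'E'
from h import *
f=grab('wrist','w1.png'); M=T(); print(M.round(4)); o=r.get_obs(); print(o['clock'],o['joints'].round(3),o['contact_force'])
cv2.imwrite('pics/w1b.png',cv2.resize(f['frame'][:,:,::-1],(800,600),interpolation=cv2.INTER_CUBIC))
E
```

```text
[[-7.190e-02  9.974e-01 -3.000e-04  4.951e-01]
 [ 9.974e-01  7.190e-02 -3.000e-04  2.796e-01]
 [-3.000e-04 -3.000e-04 -1.000e+00  2.312e-01]
 [ 0.000e+00  0.000e+00  0.000e+00  1.000e+00]]
4.075 [-0.288  0.335 -0.417  1.792  0.155  1.047  0.88 ] [-0.34951974  0.73483632 -0.01279248]
```

View pics/w1b.png

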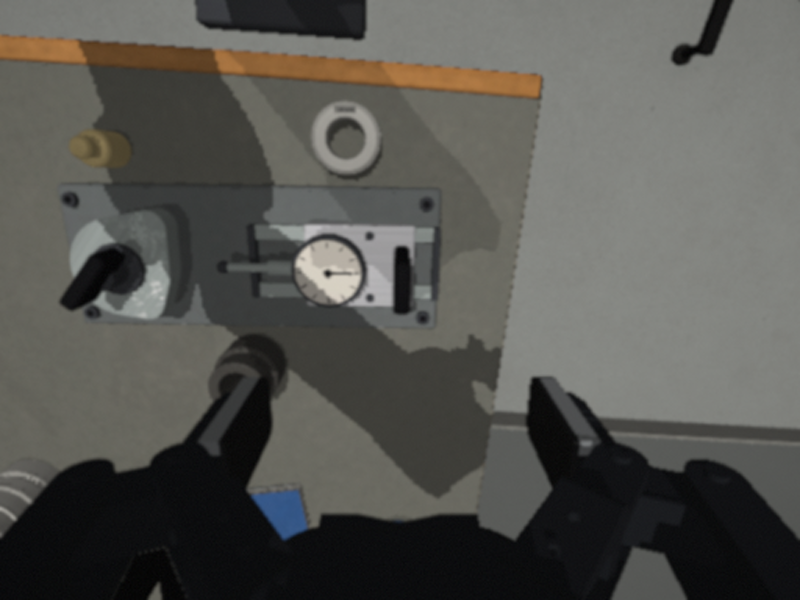

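```bash
python3 - <<'E'
from h import *
w=load('w1.png'); C=lambda p:[(x*.64,y*.64) for x,y in p]
def pr(n,p,z): print(n,plane(w,C(p),z).round(4).tolist())
pr('corners',[(62,184),(440,189),(435,327),(83,320)],.014)
pr('bolts',[(70,199),(426,204),(422,317),(92,312)],.02)
pr('fin',[(401,247),(401,312)],.085)
pr('fintop',[(402,252),(402,312)],.097)
pr('dial',[(328.5,271.5)],.056)
pr('ball',[(222,267)],.041)
pr('hub',[(124,270)],.055)
E
python3 - <<'E'
import cv2
i=cv2.imread('pics/w1.png')[100:220,30:290]; cv2.imwrite('pics/w1c.png',cv2.resize(i,None,fx=3,fy=3,interpolation=cv2.INTER_CUBIC))
E
```

```text
corners [[0.4544, 0.0058, 0.014], [0.4376, 0.3076, 0.014], [0.5545, 0.3149, 0.014], [0.5705, 0.0067, 0.014]]
bolts [[0.4651, 0.015, 0.02], [0.4495, 0.2972, 0.02], [0.5439, 0.3023, 0.02], [0.56, 0.02, 0.02]]
fin [[0.4727, 0.2789, 0.085], [0.5181, 0.2823, 0.085]]
fintop [[0.4736, 0.2796, 0.097], [0.5139, 0.2826, 0.097]]
dial [[0.5004, 0.2272, 0.056]]
ball [[0.5066, 0.1424, 0.041]]
hub [[0.5104, 0.0741, 0.055]]
```

View pics/w1c.png

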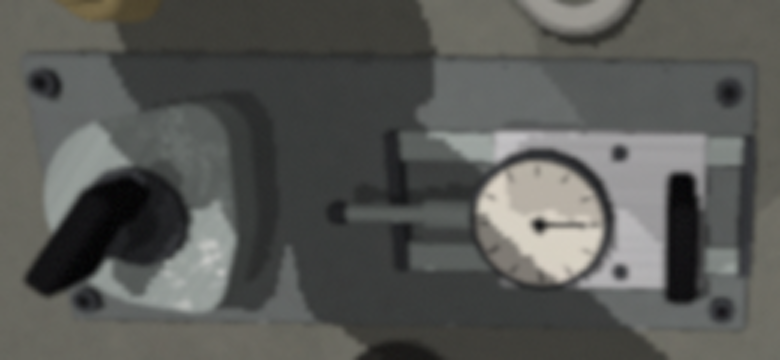

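Emit:
{"fn": "send_rows", "kwargs": {
  "series": [
    [[0.001,0.001,0.02],[0,0,0.18]],
    [[0,0,0.03],[0,0,0]],
    [[0,0,0.03],[0,0,0]],
    [[0,0,0.03],[0,0,0]],
    [[0,0,0.03],[0,0,0]],
    [[0,0,0.015],[0,0,0]],
    [[0,0,0.01],[0,0,0]],
    [[0,0,0],[0,0,0]]
  ]
}}

```text
clock: 5.08
tcp_pos: [0.496, 0.2811, 0.0663]
orientation: [-2.156, -2.285, 0.0]
contact_force: [0.4, 0.4, 1.0]
grip_width: 0.0853
```

Emit:
{"fn": "send_rows", "kwargs": {
  "series": [
    [[0,0,0],[0,0,0]],
    [[0,0,0],[0,0,0]],
    [[0,0,0],[0,0,0]],
    [[0,0,0],[0,0,0]],
    [[0,0,0],[0,0,0]],
    [[0,0,0],[0,0,0]],
    [[0,0,0],[0,0,0]],
    [[0,0,0],[0,0,0]]
  ],
  "fingers": 255,
  "grip_force": 40
}}

```text
clock: 6.08
tcp_pos: [0.4961, 0.2812, 0.0666]
orientation: [2.156, 2.285, 0.001]
contact_force: [-1.5, -0.9, 5.5]
grip_width: 0.0116
```

Emit:
{"fn": "send_rows", "kwargs": {
  "series": [
    [[-0.004,0,0],[0,0,0]],
    [[-0.006,0,0],[0,0,0]],
    [[-0.006,0,0],[0,0,0]],
    [[-0.006,0,0],[0,0,0]],
    [[-0.006,0,0],[0,0,0]],
    [[-0.005,0,0],[0,0,0]],
    [[-0.003,0,0],[0,0,0]],
    [[0,0,0],[0,0,0]]
  ]
}}

```text
clock: 7.08
tcp_pos: [0.498, 0.2473, 0.0667]
orientation: [-2.153, -2.286, -0.005]
contact_force: [-0.9, 4.7, 2.6]
grip_width: 0.0113
```

Emit:
{"fn": "send_rows", "kwargs": {
  "series": [
    [[-0.002,0,0],[0,0,0]],
    [[-0.002,0,0],[0,0,0]],
    [[0,0,0],[0,0,0]]
  ]
}}

```text
clock: 7.45
tcp_pos: [0.4982, 0.2438, 0.0667]
orientation: [-2.153, -2.286, -0.005]
contact_force: [-2.1, 7.0, 1.9]
grip_width: 0.0113
```

Emit:
{"fn": "send_rows", "kwargs": {
  "series": [
    [[-0.002,0,0],[0,0,0]],
    [[-0.002,0,0],[0,0,0]],
    [[0,0,0],[0,0,0]]
  ]
}}

```text
clock: 7.82
tcp_pos: [0.4984, 0.2406, 0.0666]
orientation: [-2.151, -2.286, -0.007]
contact_force: [-0.6, 8.2, 0.2]
grip_width: 0.0112
```

Emit:
{"fn": "send_rows", "kwargs": {
  "series": [
    [[-0.002,0,0],[0,0,0]],
    [[-0.002,0,0],[0,0,0]],
    [[0,0,0],[0,0,0]]
  ]
}}

```text
clock: 8.2
tcp_pos: [0.4984, 0.2406, 0.0667]
orientation: [-2.147, -2.286, -0.014]
contact_force: [0.6, 18.5, -6.1]
grip_width: 0.0113
```

Emit:
{"fn": "send_rows", "kwargs": {
  "series": [
    [[-0.002,0,0],[0,0,0]],
    [[-0.001,0,0],[0,0,0]],
    [[0,0,0],[0,0,0]]
  ]
}}

```text
clock: 8.57
tcp_pos: [0.4984, 0.2406, 0.0668]
orientation: [-2.143, -2.287, -0.019]
contact_force: [0.1, 25.7, -11.3]
grip_width: 0.0113
```

Emit:
{"fn": "send_rows", "kwargs": {
  "series": [
    [[0.004,0,0],[0,0,0]],
    [[0.0015,0,0],[0,0,0]],
    [[0,0,0],[0,0,0]]
  ]
}}

```text
clock: 8.95
tcp_pos: [0.4984, 0.2406, 0.0667]
orientation: [-2.15, -2.286, -0.009]
contact_force: [-0.3, 11.8, -1.6]
grip_width: 0.0117
```

Emit:
{"fn": "send_rows", "kwargs": {
  "series": [
    [[0.002,0,0],[0,0,0]],
    [[0,0,0],[0,0,0]]
  ]
}}

```text
clock: 9.2
tcp_pos: [0.4984, 0.2406, 0.0667]
orientation: [-2.152, -2.286, -0.006]
contact_force: [-1.9, 6.4, 1.5]
grip_width: 0.0117
```

Emit:
{"fn": "send_rows", "kwargs": {
  "series": [
    [[0,0,0],[0,0,0]],
    [[0,0,0],[0,0,0]],
    [[0,0,0],[0,0,0]],
    [[0,0,0],[0,0,0]],
    [[0,0,-0.02],[0,0,0]],
    [[0,0,-0.03],[0,0,0]],
    [[0,0,-0.03],[0,0,0]],
    [[0,0,-0.03],[0,0,0]],
    [[0,0,-0.03],[0,0,0]],
    [[0,0,0],[0,0,0]]
  ],
  "fingers": 0
}}

```text
clock: 10.45
tcp_pos: [0.4998, 0.2384, 0.2087]
orientation: [2.155, 2.284, 0.007]
contact_force: [-0.7, -0.2, -0.6]
grip_width: 0.0852
```

```bash
python3 - <<'E'
from h import *
f=grab('wrist','w2.png'); print(T().round(4)); o=r.get_obs(); print(o['clock'],o['joints'].round(3))
cv2.imwrite('pics/w2b.png',cv2.resize(f['frame'][:,:,::-1],(800,600),interpolation=cv2.INTER_CUBIC))
E
```

```text
[[-5.820e-02  9.983e-01  1.900e-03  4.990e-01]
 [ 9.983e-01  5.820e-02  7.000e-04  2.378e-01]
 [ 6.000e-04  2.000e-03 -1.000e+00  2.071e-01]
 [ 0.000e+00  0.000e+00  0.000e+00  1.000e+00]]
10.5 [-0.218  0.333 -0.417  1.855  0.16   0.984  0.926]
```

View pics/w2b.png

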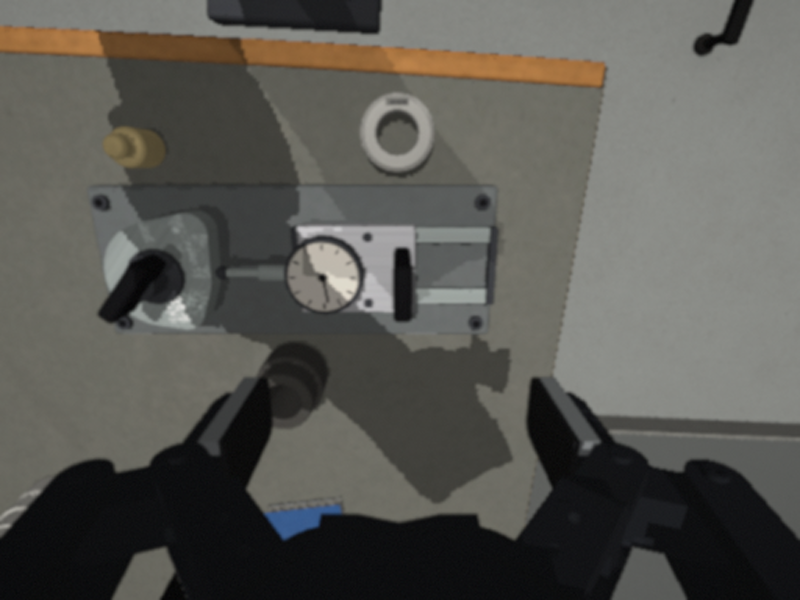

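Emit:
{"fn": "send_rows", "kwargs": {
  "series": [
    [[-0.02,0,0],[0,0,0]],
    [[-0.03,0,0],[0,0,0]],
    [[-0.03,0,0],[0,0,0]],
    [[-0.03,0,0],[0,0,0]],
    [[-0.03,0,0],[0,0,0]],
    [[-0.03,0.001,0],[0,0,0]],
    [[0,0,0],[0,0,1]],
    [[0,0,0],[0,0,1]],
    [[0,0,0],[0,0,1]],
    [[0,0,0],[0,0,1]],
    [[0,0,0],[0,0,1]],
    [[0,0,0],[0,0,1]],
    [[0,0,0],[0,0,1]],
    [[0,0,0],[0,0,1]],
    [[0,0,0],[0,0,1]],
    [[0,0,0],[0,0,0.4]],
    [[0,0,0],[0,0,0]]
  ]
}}

```text
clock: 12.62
tcp_pos: [0.509, 0.0679, 0.2056]
orientation: [-2.887, -1.238, 0.002]
contact_force: [-0.4, -0.5, 0.4]
grip_width: 0.0849
```

```bash
python3 - <<'E'
from h import *
f=grab('wrist','w3.png'); print(T().round(4)); o=r.get_obs(); print(o['clock'],o['joints'].round(3))
cv2.imwrite('pics/w3b.png',cv2.resize(f['frame'][:,:,::-1],(800,600),interpolation=cv2.INTER_CUBIC))
E
```

```text
[[ 6.893e-01  7.244e-01 -9.000e-04  5.091e-01]
 [ 7.244e-01 -6.893e-01 -2.000e-04  6.790e-02]
 [-7.000e-04 -5.000e-04 -1.000e+00  2.058e-01]
 [ 0.000e+00  0.000e+00  0.000e+00  1.000e+00]]
12.675 [-0.064  0.253 -0.222  1.952  0.068  0.945  0.491]
```

View pics/w3b.png

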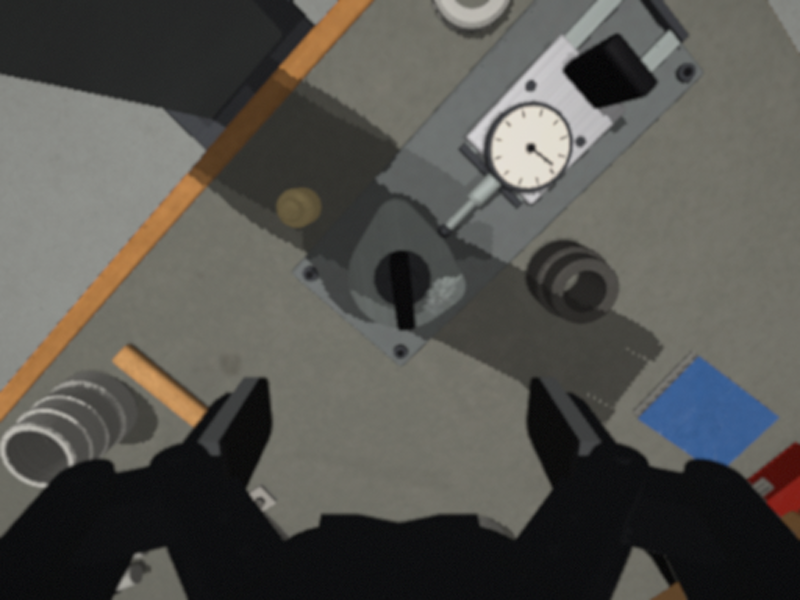

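```bash
python3 - <<'E'
from h import *
w=load('w3.png'); g=w['frame'][:,:,::-1][110:220,200:330]
cv2.imwrite('pics/w3c.png',np.clip(cv2.resize(g,None,fx=5,fy=5,interpolation=cv2.INTER_CUBIC).astype(float)*2.2,0,255).astype('uint8'))
E
```

```text
(no output)
```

View pics/w3c.png

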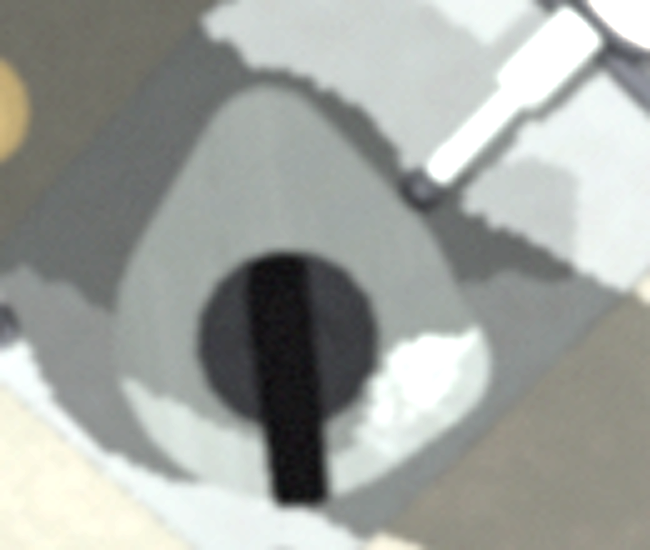

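```bash
python3 - <<'E'
from h import *
w=load('w3.png'); C=lambda p:[(200+x/5,110+y/5) for x,y in p]
def pr(n,p,z):
    q=plane(w,C(p),z); print(n,q.round(4).tolist()); return q
h=pr('hub',[(198,337),(378,337),(290,250)],.055); print('c',h[:2].mean(0))
t=pr('bar top ctr lower, lower end',[(301,503)],.095)
# bar top face edges: side edges of top face
b=pr('bar line top',[(283,320),(301,500)],.095)
d=b[0]-b[1];print('bar dir',np.degrees(np.arctan2(d[1],d[0])))
c=pr('crest',[(268,85)],.05)
pr('ball',[(420,190)],.041)
pr('dial',[((530-312.5)*0+ (531*.64-200)*5,(148*.64-110)*5)],.056)
ax=np.array([.5096,.0687]); 
for a in (ax,h[:2].mean(0)[:2]):
    v=c[0,:2]-a; print(np.hypot(*v),np.degrees(np.arctan2(v[1],v[0])))
# project predicted bar top for axis
for a in (ax,h[:2].mean(0)[:2]):
  for ang in(134,137,140):
    u=np.array([np.cos(np.radians(ang)),np.sin(np.radians(ang))])*.023
    p=proj(w,[[*(a+u),.095],[*(a-u),.095]]); print(ang,((p-[200,110])*5).round(0).tolist())
E
```

```text
hub [[0.4966, 0.0547, 0.055], [0.5232, 0.0826, 0.055], [0.4965, 0.082, 0.055]]
c [0.50991728 0.06866909 0.055     ]
bar top ctr lower, lower end [[0.5277, 0.0549, 0.095]]
bar line top [[0.4991, 0.0773, 0.095], [0.5273, 0.0553, 0.095]]
bar dir 141.9855452517311
crest [[0.469, 0.1019, 0.05]]
ball [[0.5085, 0.1097, 0.041]]
dial [[0.5046, 0.1851, 0.056]]
0.05242370186141014 140.76602835380288
0.052689307565911815 140.95821036657657
134 [[294.0, 270.0], [283.0, 505.0]]
137 [[287.0, 270.0], [289.0, 505.0]]
140 [[281.0, 270.0], [296.0, 505.0]]
134 [[295.0, 271.0], [284.0, 506.0]]
137 [[288.0, 271.0], [290.0, 506.0]]
140 [[282.0, 271.0], [297.0, 506.0]]
```

Emit:
{"fn": "send_rows", "kwargs": {
  "series": [
    [[0.001,0,0.02],[0,0,-1]],
    [[0,0,0.03],[0,0,0]],
    [[0,0,0.03],[0,0,0]],
    [[0,0,0.03],[0,0,0]],
    [[0,0,0.02],[0,0,0]],
    [[0,0,0.014],[0,0,0]],
    [[0,0,0],[0,0,0]]
  ],
  "fingers": 0
}}

```text
clock: 13.55
tcp_pos: [0.5095, 0.0686, 0.0615]
orientation: [-2.831, -1.362, 0.003]
contact_force: [0.2, -0.3, 0.1]
grip_width: 0.0854
```

Emit:
{"fn": "send_rows", "kwargs": {
  "series": [
    [[0,0,0],[0,0,0]],
    [[0,0,0],[0,0,0]],
    [[0,0,0],[0,0,0]],
    [[0,0,0],[0,0,0]],
    [[0,0,0],[0,0,0]],
    [[0,0,0],[0,0,0]],
    [[0,0,0],[0,0,0]]
  ],
  "fingers": 255,
  "grip_force": 40
}}

```text
clock: 14.42
tcp_pos: [0.5106, 0.069, 0.0629]
orientation: [2.831, 1.361, 0.002]
contact_force: [-1.2, 0.9, 5.3]
grip_width: 0.0203
```

```bash
python3 - <<'E'
from h import *
M=T();print(M.round(4),np.degrees(np.arctan2(M[1,0],M[0,0]))); o=r.get_obs(); print(o['contact_force'],o['moment'],o['joints'].round(2))
E
```

```text
[[ 6.245e-01  7.810e-01  1.100e-03  5.106e-01]
 [ 7.810e-01 -6.245e-01  3.000e-04  6.900e-02]
 [ 9.000e-04  7.000e-04 -1.000e+00  6.290e-02]
 [ 0.000e+00  0.000e+00  0.000e+00  1.000e+00]] 51.35356243003596
[-1.21706721  0.91748766  5.28320096] [0.07005992 0.15715605 0.00381666] [-0.09  0.46 -0.21  2.06  0.15  0.64  0.5 ]
```

Emit:
{"fn": "send_rows", "kwargs": {
  "series": [
    [[0,0,0],[0,0,0]],
    [[0,0,0],[0,0,0]],
    [[0,0,0],[0,0,0]]
  ]
}}

```text
clock: 14.8
tcp_pos: [0.5106, 0.069, 0.063]
orientation: [2.831, 1.361, 0.002]
contact_force: [-1.1, 0.7, 6.3]
grip_width: 0.0209
```

```bash
python3 - <<'E'
from h import *
f=grab('wrist','w4.png'); a=grab('side','s4.png')
i=np.hstack([cv2.resize(f['frame'],(400,300)),cv2.resize(a['frame'][120:290,180:407],(400,300))])
cv2.imwrite('pics/w4b.png',i[:,:,::-1])
E
```

```text
(no output)
```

View pics/w4b.png

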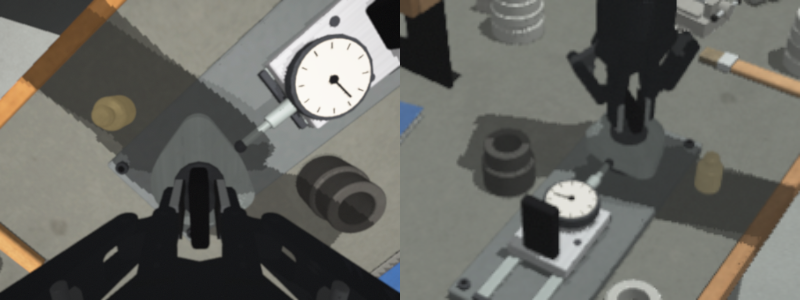

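```bash
python3 - <<'E'
from h import *
f=load('w4.png');g=f['frame'][:,:,::-1][180:330,180:330].astype(float)*2.5
s=load('s4.png')['frame'][:,:,::-1][140:240,280:380].astype(float)*2.5
i=np.hstack([cv2.resize(np.clip(x,0,255).astype('uint8'),(400,400),interpolation=cv2.INTER_CUBIC) for x in(g,s)])
cv2.imwrite('pics/w4c.png',i)
E
```

```text
(no output)
```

View pics/w4c.png

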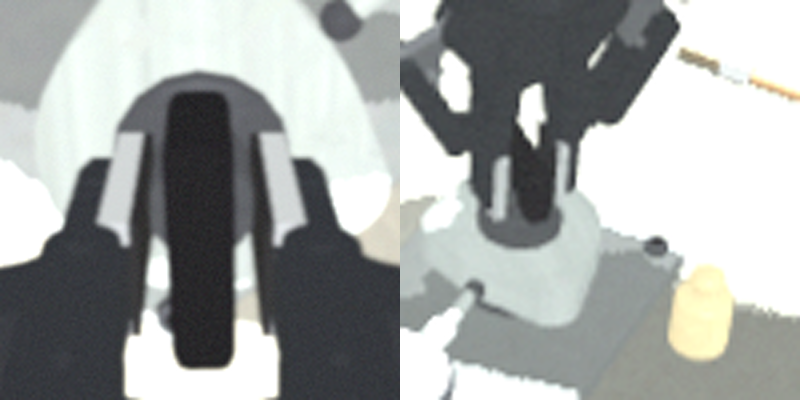

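Emit:
{"fn": "send_rows", "kwargs": {
  "series": [
    [[0,0,-0.004],[0,0,0]],
    [[0,0,-0.004],[0,0,0]],
    [[0,0,0],[0,0,0]]
  ],
  "fingers": 140
}}

```text
clock: 15.28
tcp_pos: [0.5103, 0.0687, 0.0706]
orientation: [2.831, 1.361, 0.001]
contact_force: [-0.1, 0.4, -0.3]
grip_width: 0.0383
```

Emit:
{"fn": "send_rows", "kwargs": {
  "series": [
    [[0,0,0],[0,0,0]],
    [[0,0,0],[0,0,0]],
    [[0,0,0],[0,0,0]],
    [[0,0,0],[0,0,0]],
    [[0,0,0],[0,0,0]],
    [[0,0,0],[0,0,0]]
  ],
  "fingers": 255
}}

```text
clock: 16.02
tcp_pos: [0.5104, 0.0691, 0.0705]
orientation: [-2.831, -1.361, -0.001]
contact_force: [0.1, 2.8, 5.4]
grip_width: 0.0191
```

```bash
python3 - <<'E'
from h import *
f=grab('wrist','w5.png'); a=grab('side','s5.png');c=grab('scene','c5.png')
print(r.get_obs()['grip_width'],r.get_obs()['contact_force'])
g=f['frame'][:,:,::-1][180:330,180:330].astype(float)*2.5
s=a['frame'][:,:,::-1][140:240,280:380].astype(float)*2.5
i=np.hstack([cv2.resize(np.clip(x,0,255).astype('uint8'),(400,400),interpolation=cv2.INTER_CUBIC) for x in(g,s)])
cv2.imwrite('pics/w5c.png',i)
s=c['frame'][:,:,::-1][140:240,260:360].astype(float)*2.5
cv2.imwrite('pics/c5c.png',cv2.resize(np.clip(s,0,255).astype('uint8'),(500,500),interpolation=cv2.INTER_CUBIC))
E
```

```text
0.018946996278172624 [-0.3965776   2.40880108  5.19603833]
```

View pics/w5c.png

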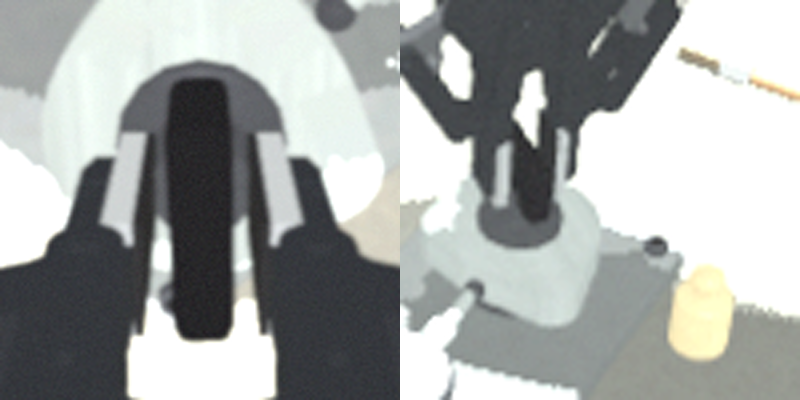

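View pics/c5c.png

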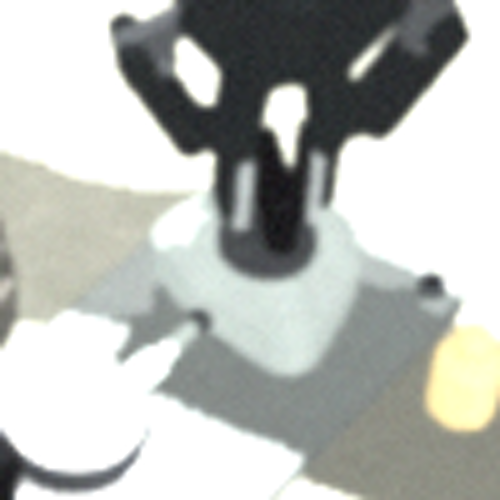

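Emit:
{"fn": "send_rows", "kwargs": {
  "series": [
    [[0,0,0],[0,0,0.6]],
    [[0,0,0],[0,0,0.7]],
    [[0,0,0],[0,0,0.7]],
    [[0,0,0],[0,0,0]]
  ]
}}

```text
clock: 16.68
tcp_pos: [0.5106, 0.0693, 0.0705]
orientation: [-2.939, -1.111, -0.002]
contact_force: [1.0, 3.3, 4.6]
grip_width: 0.0191
```

```bash
python3 - <<'E'
from h import *
f=grab('wrist','w6.png'); a=grab('side','s6.png')
M=T(); o=r.get_obs(); print(np.degrees(np.arctan2(M[1,0],M[0,0])),o['grip_width'],o['contact_force'],o['moment'],o['clock'])
g=f['frame'][:,:,::-1][120:330,150:360].astype(float)*2.5
s=a['frame'][:,:,::-1][140:240,280:380].astype(float)*2.5
i=np.hstack([cv2.resize(np.clip(x,0,255).astype('uint8'),(400,400),interpolation=cv2.INTER_CUBIC) for x in(g,s)])
cv2.imwrite('pics/w6c.png',i)
E
```

```text
41.43690235308224 0.019299798862448696 [1.1878632  3.92483913 3.32901167] [ 0.83392682 -0.38027487  0.04477342] 16.775
```

View pics/w6c.png

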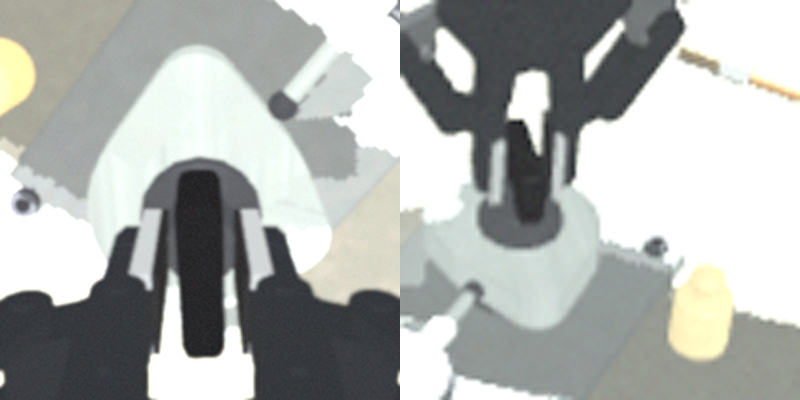

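Emit:
{"fn": "send_rows", "kwargs": {
  "series": [
    [[0,0,0],[0,0,0.7]],
    [[0,0,0],[0,0,0.7]],
    [[0,0,0],[0,0,0.7]],
    [[0,0,0],[0,0,0.7]],
    [[0,0,0],[0,0,0.7]],
    [[0,0,0],[0,0,0.7]],
    [[0,0,0],[0,0,0.7]],
    [[0,0,0],[0,0,0.7]],
    [[0,0,0],[0,0,0.7]],
    [[0,0,0],[0,0,0.7]],
    [[0,0,0],[0,0,0]],
    [[0,0,0],[0,0,0]]
  ]
}}

```text
clock: 18.27
tcp_pos: [0.5115, 0.0697, 0.0706]
orientation: [-3.136, -0.176, -0.004]
contact_force: [3.2, 4.8, 0.6]
grip_width: 0.0191
```

```bash
python3 - <<'E'
from h import *
f=grab('wrist','w7.png')
M=T(); o=r.get_obs(); print(np.degrees(np.arctan2(M[1,0],M[0,0])),M[:3,3],o['grip_width'],o['contact_force'],o['moment'],o['clock'])
g=f['frame'][:,:,::-1][0:260,110:370].astype(float)*1.6
cv2.imwrite('pics/w7c.png',cv2.resize(np.clip(g,0,255).astype('uint8'),(598,598),interpolation=cv2.INTER_CUBIC))
E
```

```text
6.440006953328166 [0.51150351 0.06965998 0.07058132] 0.01931482201901667 [5.23281128 4.92416462 1.06703678] [ 1.05488919 -0.87695216  0.13160769] 18.325
```

View pics/w7c.png

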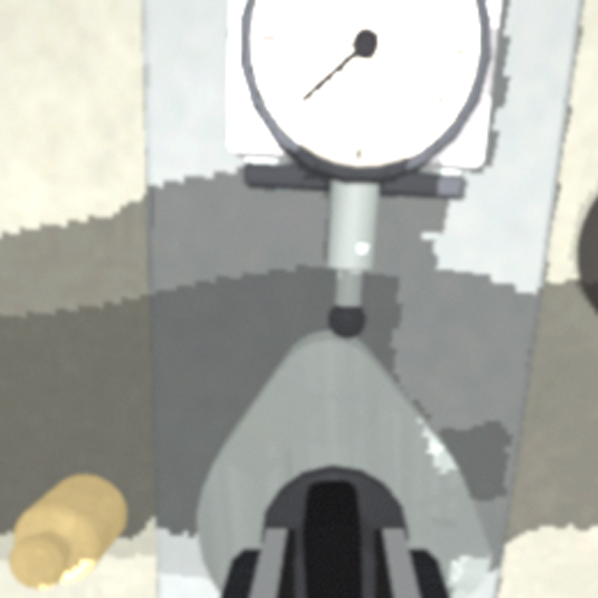

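Emit:
{"fn": "send_rows", "kwargs": {
  "series": [
    [[0,0,0],[0,0,0.4]],
    [[0,0,0],[0,0,0.26]],
    [[0,0,0],[0,0,0]],
    [[0,0,0],[0,0,0]]
  ]
}}

```text
clock: 18.82
tcp_pos: [0.5116, 0.0696, 0.0706]
orientation: [-3.139, -0.086, -0.005]
contact_force: [4.7, 4.7, 1.3]
grip_width: 0.019
```

Emit:
{"fn": "send_rows", "kwargs": {
  "series": [
    [[0,0,0],[0,0,0]],
    [[0,0,0],[0,0,0]],
    [[0,0,0],[0,0,0]],
    [[0,0,-0.02],[0,0,0]],
    [[0,0,-0.03],[0,0,0]],
    [[0,0,-0.03],[0,0,0]],
    [[0,0,-0.03],[0,0,0]],
    [[0,0,-0.03],[0,0,0]],
    [[0,0,0],[0,0,0]],
    [[0,0,0],[0,0,0]]
  ],
  "fingers": 140
}}

```text
clock: 20.08
tcp_pos: [0.5094, 0.0684, 0.2096]
orientation: [3.14, 0.083, -0.002]
contact_force: [-0.7, 0.6, 0.8]
grip_width: 0.0387
```

```bash
python3 - <<'E'
from h import *
f=grab('wrist','w8.png')
M=T(); o=r.get_obs(); print(np.degrees(np.arctan2(M[1,0],M[0,0])),M[:3,3],o['grip_width'],o['contact_force'],o['clock'])
g=f['frame'][:,:,::-1][50:220,170:340].astype(float)*1.8
cv2.imwrite('pics/w8c.png',cv2.resize(np.clip(g,0,255).astype('uint8'),None,fx=3.5,fy=3.5,interpolation=cv2.INTER_CUBIC))
E
```

```text
3.0396212324317555 [0.50921817 0.06837438 0.20921329] 0.03850969320076451 [-0.14533109  0.18355081 -1.15716738] 20.125
```

View pics/w8c.png

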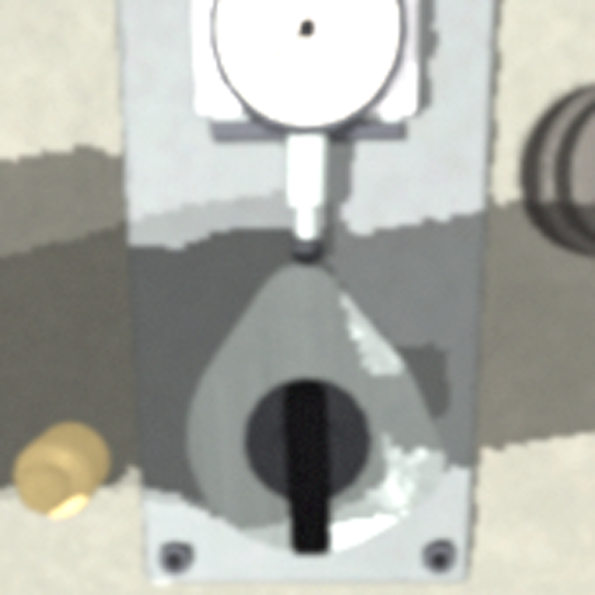

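```bash
python3 - <<'E'
from h import *
f=load('w8.png')
# bar mask
im=f['frame'].astype(int); g=cv2.cvtColor(f['frame'],cv2.COLOR_RGB2GRAY)
c=g[155:212,240:275]; m=(c<24).astype('uint8'); ys,xs=np.nonzero(m)
print('bar px',len(xs),xs.min()+240,xs.max()+240,ys.min()+155,ys.max()+155)
rows=[(y,xs[ys==y].mean()+240) for y in range(8,54) if (ys==y).sum()>3]
rows=np.array(rows); 
top=rows[(rows[:,0]>12)]
k=np.polyfit(top[:,0]+155,top[:,1],1)
p=plane(f,[(np.polyval(k,178),178),(np.polyval(k,205),205)],.095); d=p[0]-p[1]; print('bar ang',np.degrees(np.arctan2(d[1],d[0])),p[:,:2].round(4).tolist())
C=lambda P:[(170+x/3.5,50+y/3.5) for x,y in P]
hub=plane(f,C([(245,440),(370,440)]),.055).mean(0); print('hub',hub)
dial=plane(f,C([(308,28)]),.056)[0]; ball=plane(f,C([(306,247)]),.041)[0]
bo=plane(f,C([(176,556),(439,556)]),.018); print('bolts',bo[:,:2],np.degrees(np.arctan2(*(bo[1]-bo[0])[1::-1])))
for n,q in(('dial',dial),('ball',ball)):
    for a in(hub[:2],np.array([.5098,.0687])): v=q[:2]-a; print(n,q.round(4),np.degrees(np.arctan2(v[1],v[0])))
v=dial-ball;print('d-b',np.degrees(np.arctan2(v[1],v[0])))
e=plane(f,C([(120,150),(150,575)]),.014);v=e[0]-e[1];print('L edge',np.degrees(np.arctan2(v[1],v[0])))
e=plane(f,C([(497,100),(468,575)]),.014);v=e[0]-e[1];print('R edge',np.degrees(np.arctan2(v[1],v[0])))
g2=g[0:100,190:320]; cv2.imwrite('pics/w8d.png',cv2.resize(g2,None,fx=5,fy=5,interpolation=cv2.INTER_CUBIC))
b=f['frame'][:,:,::-1][115:165,215:300].astype(float)*2
cv2.imwrite('pics/w8e.png',cv2.resize(np.clip(b,0,255).astype('uint8'),None,fx=9,fy=9,interpolation=cv2.INTER_CUBIC))
E
```

```text
bar px 531 251 264 159 206
bar ang 94.93865648467435 [[0.5096, 0.0761], [0.5119, 0.0491]]
hub [0.5108655  0.06802355 0.055     ]
bolts [[0.46655591 0.01277344]
 [0.56153158 0.01778406]] 3.0199446860085297
dial [0.5046 0.1848 0.056 ] 93.08118165080849
dial [0.5046 0.1848 0.056 ] 92.57459427235582
ball [0.5074 0.1253 0.041 ] 93.49900453096402
ball [0.5074 0.1253 0.041 ] 92.46452979324827
d-b 92.67914935763571
L edge 94.20907511858924
R edge 92.63717959508413
```

View pics/w8d.png

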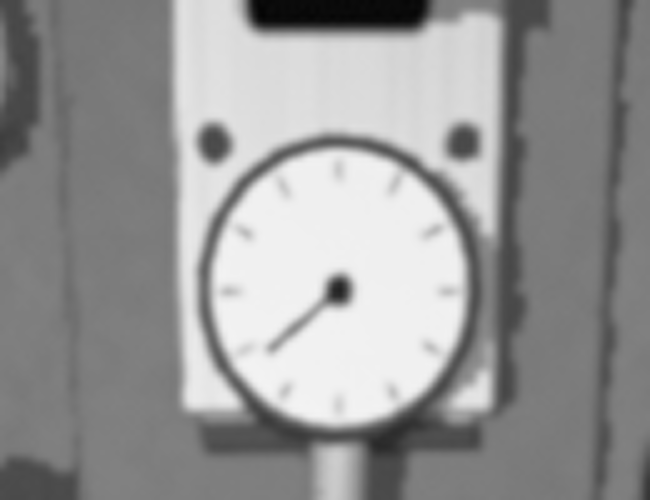

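View pics/w8e.png

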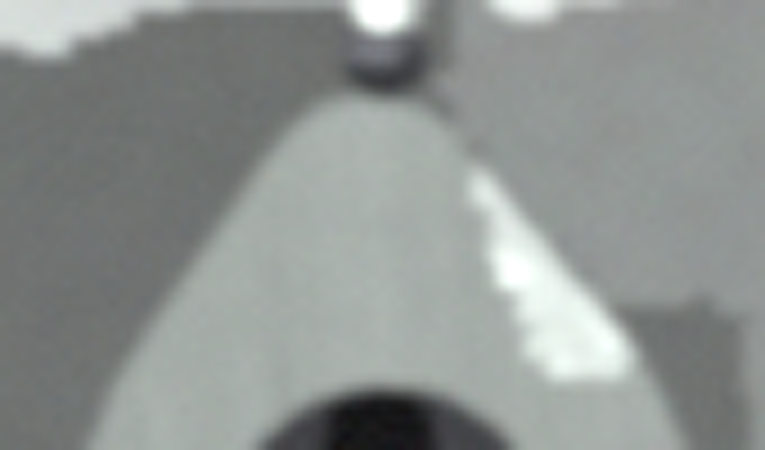

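```bash
cat > crest.py <<'E'
from h import *
from scipy.ndimage import map_coordinates
def crest(fn,ax):
    f=load(fn); g=cv2.cvtColor(f['frame'],cv2.COLOR_RGB2LAB).astype(float)
    g=f['frame'].astype(float)
    A=np.arange(93-60,93+61,1.0); rr=np.arange(.034,.060,.00025); out=[]
    for a in A:
        u=np.array([np.cos(np.radians(a)),np.sin(np.radians(a))])
        p=proj(f,np.c_[ax[0]+rr*u[0],ax[1]+rr*u[1],np.full(len(rr),.05)])
        v=[map_coordinates(g[:,:,k],[p[:,1],p[:,0]],order=1) for k in range(3)]
        # cam is bluish/greenish grey: use sum gradient
        s=np.convolve(sum(v),np.ones(5)/5,'same'); d=np.gradient(s); d[:4]=0;d[-4:]=0
        out.append((rr[np.argmin(d)],d.min()))
    return A,np.array(out)
if __name__=='__main__':
    import sys
    for ax in([.5098,.0687],[.5105,.0683]):
        A,o=crest(sys.argv[1],ax); 
        if ax[0]==.5098: print([(int(a),round(x*1000,1),round(d)) for a,(x,d) in zip(A,o)][::3])
        for lv in(.041,.043,.045,.047,.049):
            L=[a for a,(x,d) in zip(A,o) if a>96 and x>lv]; Rr=[a for a,(x,d) in zip(A,o) if a<90 and x>lv]
            print(lv,max(L,default=0),min(Rr,default=0),(max(L,default=0)+min(Rr,default=0))/2)
E
python3 crest.py w8.png
```

```text
[(33, np.float64(38.0), -8), (36, np.float64(37.8), -8), (39, np.float64(38.0), -13), (42, np.float64(38.0), -17), (45, np.float64(38.3), -18), (48, np.float64(38.0), -16), (51, np.float64(38.0), -13), (54, np.float64(38.3), -13), (57, np.float64(38.8), -13), (60, np.float64(39.0), -12), (63, np.float64(39.8), -11), (66, np.float64(40.8), -11), (69, np.float64(41.5), -11), (72, np.float64(42.8), -10), (75, np.float64(44.3), -10), (78, np.float64(45.5), -10), (81, np.float64(46.8), -4), (84, np.float64(49.8), -5), (87, np.float64(51.3), -7), (90, np.float64(52.3), -12), (93, np.float64(52.3), -16), (96, np.float64(53.0), -12), (99, np.float64(52.5), -8), (102, np.float64(51.0), -7), (105, np.float64(50.3), -7), (108, np.float64(48.3), -6), (111, np.float64(46.5), -6), (114, np.float64(44.8), -6), (117, np.float64(43.3), -6), (120, np.float64(42.0), -6), (123, np.float64(41.0), -7), (126, np.float64(40.0), -7), (129, np.float64(39.3), -7), (132, np.float64(38.8), -7), (135, np.float64(38.0), -7), (138, np.float64(38.0), -7), (141, np.float64(37.8), -6), (144, np.float64(37.5), -7), (147, np.float64(37.0), -7), (150, np.float64(36.8), -7), (153, np.float64(36.8), -7)]
0.041 123.0 67.0 95.0
0.043 117.0 73.0 95.0
0.045 113.0 77.0 95.0
0.047 110.0 83.0 96.5
0.049 106.0 83.0 94.5
0.041 126.0 67.0 96.5
0.043 120.0 73.0 96.5
0.045 115.0 77.0 96.0
0.047 112.0 82.0 97.0
0.049 108.0 84.0 96.0
```

Emit:
{"fn": "send_rows", "kwargs": {
  "series": [
    [[0.001,0,0.02],[0,0,-0.38]],
    [[0,0,0.03],[0,0,0]],
    [[0,0,0.03],[0,0,0]],
    [[0,0,0.03],[0,0,0]],
    [[0,0,0.02],[0,0,0]],
    [[0,0,0.009],[0,0,0]],
    [[0,0,0],[0,0,0]]
  ]
}}

```text
clock: 21.0
tcp_pos: [0.5104, 0.0686, 0.0705]
orientation: [3.138, 0.136, -0.003]
contact_force: [-0.3, -0.5, 0.4]
grip_width: 0.0385
```

Emit:
{"fn": "send_rows", "kwargs": {
  "series": [
    [[0,0,0],[0,0,0]],
    [[0,0,0],[0,0,0]],
    [[0,0,0],[0,0,0]],
    [[0,0,0],[0,0,0]],
    [[0,0,0],[0,0,0]]
  ],
  "fingers": 255,
  "grip_force": 50
}}

```text
clock: 21.62
tcp_pos: [0.5117, 0.0689, 0.0721]
orientation: [-3.138, -0.135, -0.002]
contact_force: [-1.0, -1.2, 5.7]
grip_width: 0.0183
```

Emit:
{"fn": "send_rows", "kwargs": {
  "series": [
    [[0,0,0],[0,0,0.25]],
    [[0,0,0],[0,0,0.2]],
    [[0,0,0],[0,0,0]],
    [[0,0,0],[0,0,0]]
  ]
}}

```text
clock: 22.12
tcp_pos: [0.5117, 0.0689, 0.0721]
orientation: [-3.141, -0.075, -0.002]
contact_force: [-0.7, -0.3, 6.7]
grip_width: 0.0181
```

Emit:
{"fn": "send_rows", "kwargs": {
  "series": [
    [[0,0,0],[0,0,0]],
    [[0,0,0],[0,0,0]],
    [[0,0,0],[0,0,0]],
    [[0,0,-0.02],[0,0,0]],
    [[0,0,-0.03],[0,0,0]],
    [[0,0,-0.03],[0,0,0]],
    [[0,0,-0.03],[0,0,0]],
    [[0,0,-0.03],[0,0,0]],
    [[0,0,0],[0,0,0]],
    [[0,0,0],[0,0,0]]
  ],
  "fingers": 140
}}

```text
clock: 23.38
tcp_pos: [0.5106, 0.0687, 0.2106]
orientation: [3.141, 0.074, -0.001]
contact_force: [-0.1, -0.0, -0.1]
grip_width: 0.0387
```

```bash
cat > meas.py <<'E'
import sys; from h import *
from crest import crest
fn=sys.argv[1]
f=grab('wrist',fn) if len(sys.argv)<3 else load(fn)
M=T(); o=r.get_obs(); print(np.degrees(np.arctan2(M[1,0],M[0,0])),M[:3,3],o['grip_width'],o['clock'])
g=cv2.cvtColor(f['frame'],cv2.COLOR_RGB2GRAY)
ys,xs=np.nonzero(g[155:212,240:275]<24); xs=xs+240;ys=ys+155
t=np.array([(y,xs[ys==y].mean()) for y in range(167,206) if (ys==y).sum()>3]); k=np.polyfit(t[:,0],t[:,1],1)
p=plane(f,[(np.polyval(k,178),178),(np.polyval(k,205),205)],.095); d=p[0]-p[1]; print('bar ang',np.degrees(np.arctan2(d[1],d[0])),p[:,:2].round(4).tolist())
for ax in([.5098,.0687],[.5105,.0683]):
    A,q=crest(fn,ax)
    print(ax,[(max(A[(A>96)&(q[:,0]>lv)])+min(A[(A<90)&(q[:,0]>lv)]))/2 for lv in(.041,.043,.045,.047,.049)])
b=f['frame'][:,:,::-1][30:220,170:340].astype(float)*1.6
cv2.imwrite('pics/'+fn.replace('.png','c.png'),cv2.resize(np.clip(b,0,255).astype('uint8'),None,fx=3.1,fy=3.1,interpolation=cv2.INTER_CUBIC))
E
python3 meas.py w9.png
```

```text
2.697716817934622 [0.51033036 0.06859859 0.21025166] 0.03845019697393853 23.425
bar ang 94.0203585586071 [[0.5098, 0.0761], [0.5117, 0.049]]
[0.5098, 0.0687] [np.float64(93.5), np.float64(94.5), np.float64(94.5), np.float64(94.5), np.float64(94.5)]
[0.5105, 0.0683] [np.float64(95.5), np.float64(95.0), np.float64(95.5), np.float64(94.5), np.float64(95.0)]
```

View pics/w9c.png

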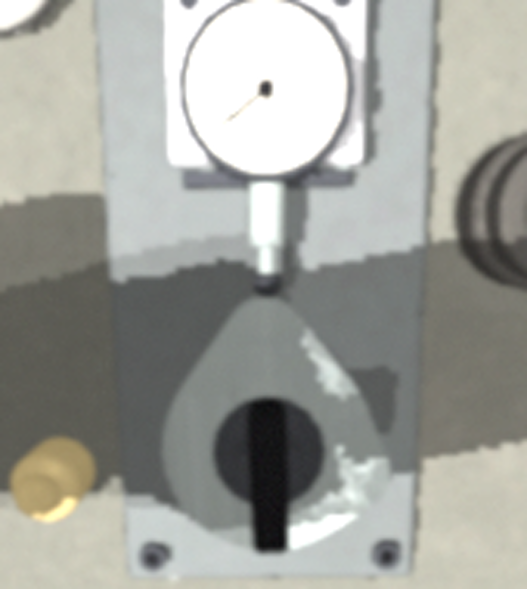

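Emit:
{"fn": "send_rows", "kwargs": {
  "series": [
    [[0.001,0,0.02],[0,0,-0.2]],
    [[0,0,0.03],[0,0,0]],
    [[0,0,0.03],[0,0,0]],
    [[0,0,0.03],[0,0,0]],
    [[0,0,0.02],[0,0,0]],
    [[0,0,0.009],[0,0,0]],
    [[0,0,0],[0,0,0]]
  ]
}}

```text
clock: 24.3
tcp_pos: [0.5115, 0.0686, 0.0715]
orientation: [3.14, 0.101, -0.003]
contact_force: [-0.1, 0.3, 0.4]
grip_width: 0.0385
```

Emit:
{"fn": "send_rows", "kwargs": {
  "series": [
    [[0,0,0],[0,0,0]],
    [[0,0,0],[0,0,0]],
    [[0,0,0],[0,0,0]],
    [[0,0,0],[0,0,0]],
    [[0,0,0],[0,0,0]],
    [[0,0,0],[0,0,0.2]],
    [[0,0,0],[0,0,0.2]],
    [[0,0,0],[0,0,0]],
    [[0,0,0],[0,0,0]]
  ],
  "fingers": 255
}}

```text
clock: 25.42
tcp_pos: [0.5119, 0.0688, 0.0731]
orientation: [-3.141, -0.047, 0.0]
contact_force: [-4.0, 0.1, 5.7]
grip_width: 0.0175
```

Emit:
{"fn": "send_rows", "kwargs": {
  "series": [
    [[0,0,0],[0,0,0]],
    [[0,0,0],[0,0,0]],
    [[0,0,0],[0,0,0]],
    [[0,0,-0.02],[0,0,0]],
    [[0,0,-0.03],[0,0,0]],
    [[0,0,-0.03],[0,0,0]],
    [[0,0,-0.03],[0,0,0]],
    [[0,0,-0.03],[0,0,0]],
    [[0,0,0],[0,0,0]],
    [[0,0,0],[0,0,0]]
  ],
  "fingers": 140
}}

```text
clock: 26.68
tcp_pos: [0.5117, 0.0687, 0.2117]
orientation: [3.141, 0.047, -0.001]
contact_force: [-0.6, 0.6, -0.7]
grip_width: 0.0384
```

```bash
python3 meas.py w10.png
python3 - <<'E'
from h import *
# plunger axis direction in this picture: bolt centroids
f=load('w10.png');b=f['frame'][:,:,::-1].astype(float)*1.6
cv2.imwrite('pics/w10full.png',cv2.resize(np.clip(b,0,255).astype('uint8')[0:230,130:400],None,fx=2.6,fy=2.6,interpolation=cv2.INTER_CUBIC))
E
```

```text
1.702898680758537 [0.51142967 0.06869921 0.21132553] 0.03846170895609724 26.725
bar ang 93.49747392031617 [[0.5098, 0.0758], [0.5115, 0.0485]]
[0.5098, 0.0687] [np.float64(92.5), np.float64(93.0), np.float64(94.0), np.float64(93.5), np.float64(93.5)]
[0.5105, 0.0683] [np.float64(94.5), np.float64(95.0), np.float64(94.5), np.float64(94.5), np.float64(94.5)]
```

View pics/w10c.png

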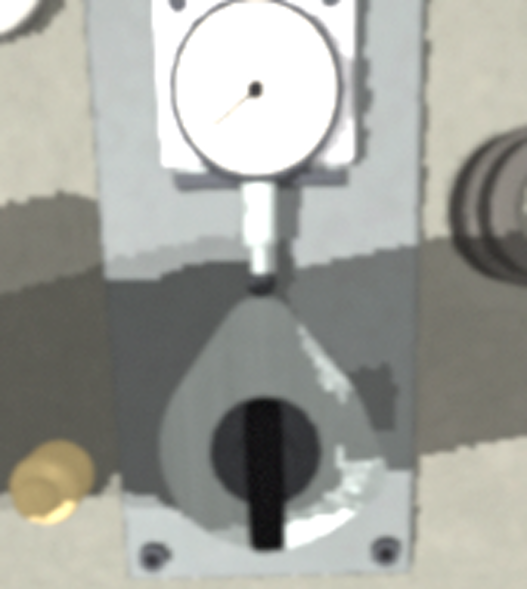

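View pics/w10full.png

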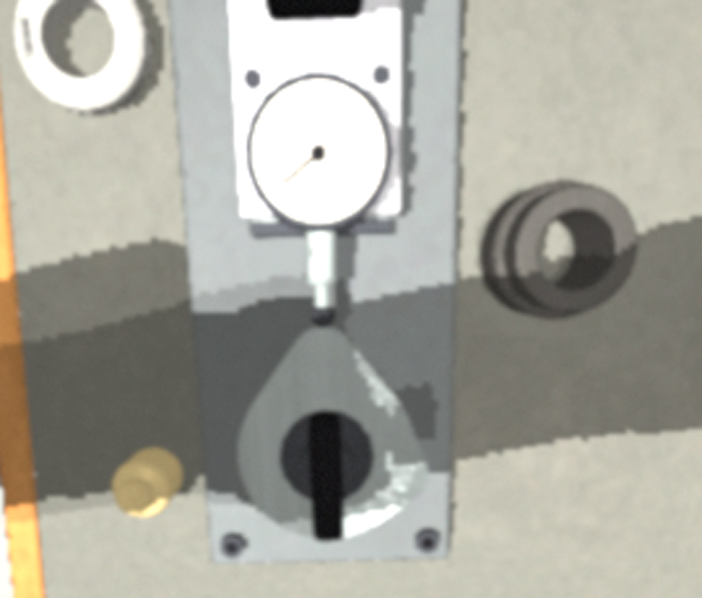

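```bash
python3 - <<'E'
from h import *
f=load('w10.png')
print('dial',plane(f,[(130+318.5/2.6,152.5/2.6)],.056),'ball',plane(f,[(130+322.5/2.6,316/2.6)],.041))
b=plane(f,[(130+232/2.6,543/2.6),(130+427.5/2.6,540/2.6)],.018);v=b[1]-b[0];print('bolts',np.degrees(np.arctan2(v[1],v[0])))
b=plane(f,[(130+252.5/2.6,78/2.6),(130+381.5/2.6,73.5/2.6)],.03);v=b[1]-b[0];print('slide screws',np.degrees(np.arctan2(v[1],v[0])))
print(r.get_obs()['contact_force']); r.hand_in()
E
```

```text
dial [[0.50441476 0.18478489 0.056     ]] ball [[0.50750298 0.12438627 0.041     ]]
bolts 2.6068867881851467
slide screws 3.4142769015414602
[-0.11965346  0.12146403 -0.25238092]
the job is handed in; nothing more can be done
```

I slid the indicator fully home, then turned the cam clockwise about 48° in three grips until the larger lobe's crest was on the plunger tip. Then I let go and handed in at about 27 s with the gripper open and well clear.

**Slide:** It stopped after 40.5 mm of travel and held still while the push rose to about 26 N along the slide. The dial centre measured y = 0.185 m both just after homing and in the last picture, so the slide stayed home while the cam was turned.

**Cam:** The bar handle measured 93.5° and the plunger direction 92.6–93.4°, depending on the feature used, so I estimate about 0.5° left.

**Disagreement:** The crest direction from the cam's edge came out at about 93.3° or 94.6°, depending on which estimate of the cam's axis I used. The error could therefore be up to about 2°, still short of the crest. I did not read the dial in mm, because the reading barely changes at the crest.

**Grip:** The fingers stopped at 17–21 mm on the 12 mm bar, with a visible gap on each side. The cam still turned with them, but fell 1–2° short on the first two grips, so I regripped twice to correct it.

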